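# Put the nail clipper away in the touch-latch drawer

### The job

Put the nail clipper away in the empty left compartment of the small touch-latch drawer unit: press the latched drawer front in so that it pops out, draw the drawer open by its tab, lay the clipper in, then push the drawer shut and press it home until the catch holds it again. Do not force the catch, and leave all the other things as they are.

Things in the scene. Friction and masses are not known exactly. Their poses are not given: they have to be found in the camera images.
- cabinet: white drawer unit fixed to the desk, 220 mm deep (x), 224 mm wide (y), 60 mm high, side walls 6 mm. Origin: on the desk at the middle of its front edge; x points from the front into the unit, y to the left seen from the front, z up. Its flat top (60 mm above the desk) begins 24 mm behind the front edge
- drawer (a joint): how far the drawer is out (m, along minus x of the cabinet): latched about 0 (-0.002 to +0.003, the worn catch varies), negative when pressed in, +0.02 to +0.03 when popped out, 0.105 fully open. Pressing in to the stop, 7 to 8 mm beyond the latched place, and letting go turns latched into popped out, or latches an open drawer; a press that stops short changes nothing
- drawer_front (a point): middle of the drawer's flat wooden front face (206 mm wide, 47 high, 10 thick, from 6 to 53 mm above the desk), 29.5 mm above the desk; axes as the cabinet's; moves with the drawer. Latched, it is about level with the unit's front edge. An ejector spring resists the last 20 mm with 3 to 5 N; farther out the drawer slides at 1 to 2 N and stays put. Press with 12 to 20 N in all
- tab (a point): middle of the upper edge of the steel pull tab that stands on the drawer front, flush with its face: 40 mm wide (y), 10 mm thick (x), top 84 mm above the desk, so it rises 24 mm above the unit's top and can be pinched fore and aft from above; axes as the cabinet's; moves with the drawer
- tray_left (a point): floor centre of the drawer's left (+y), empty compartment: inside 120 mm (x) by 92 mm (y), floor 10 mm above the desk; rear and side walls rise 32 mm over the floor, divider 28, front panel 43; axes as the cabinet's; moves with the drawer, 70 mm behind its face. At 100 mm open the front 110 mm of it are clear of the unit's top
- tray_right (a point): the same for the right (-y) compartment, which holds a spare buffer block
- catch: fixed push-push catch inside the unit, hidden and out of reach (origin 50 mm behind the front edge, 24 mm above the desk). At its stop the force rises steeply; a load of more than 60 N from the drawer, as by pressing on at the stop, is too much for it
- clipper: steel nail clipper lying flat, jaws to +x of its own: 80 mm long (x), 14 mm wide (y), 18 mm high, 50 g; origin on its underside at mid length, z up
- clipper_mid (a point): point on the clipper at mid length and width, 7 mm above its underside; a good place to grasp it across its width
- spare_buffer: grey buffer block 80 x 30 x 25 mm lying loose in the right compartment, origin under its centre; stays in there
- buffer: grey buffer block 95 x 30 x 25 mm lying on the desk, origin under its centre; leave alone
- polish_a: black nail-polish bottle with black cap, 29 mm diameter, 75 mm tall, origin under its centre; on the unit's top at the rear left; leave alone
- polish_b: black nail-polish bottle with black cap, 29 mm diameter, 75 mm tall, origin under its centre; on the unit's top at the rear right; leave alone
- polish_c: black nail-polish bottle with black cap, 29 mm diameter, 75 mm tall, origin under its centre; on the desk; leave alone
- cream_jar: glass jar with steel cap, 60 mm diameter, 50 mm high, on the desk, origin under its centre; leave alone
- pusher: slim steel cuticle pusher 135 mm long, 8 mm thick, lying on the desk near the robot; origin under its middle; leave alone
There are look-alikes about, which are no part of the job. What is shaped like the clipper but green or pink is not meant.

How it is judged:
On the way, in this order (a step that is already met when the one before it is completed fails the run):
1. the drawer is pressed in (value of joint drawer below -0.003 m).
2. the drawer has popped out (value of joint drawer above 0.014 m), for 0.1 s.
3. the drawer is drawn open (value of joint drawer above 0.07 m), for 0.1 s.
4. the clipper lies in the left compartment of the open drawer, let go (x of clipper_mid in the frame of tray_left between -0.06 and 0.06 m and y of clipper_mid in the frame of tray_left between -0.046 and 0.046 m and z of clipper_mid in the frame of tray_left between 0 and 0.025 m and value of joint drawer above 0.05 m and contact force between the fingers and clipper below 0.1 N), for 0.2 s.
5. the drawer is pressed in again (value of joint drawer below -0.003 m).
At the end, for the whole second after the job is handed in: The drawer is held shut by its catch (joint between -4 and +6 mm, at rest, hands off), with the clipper lying at rest within the left compartment (its middle inside the walls and less than 25 mm above the floor) and the spare buffer still in the right one (x of clipper_mid in the frame of tray_left between -0.06 and 0.06 m and y of clipper_mid in the frame of tray_left between -0.046 and 0.046 m and z of clipper_mid in the frame of tray_left between 0 and 0.025 m and value of joint drawer between -0.004 and 0.006 m and velocity of joint drawer between -0.01 and 0.01 m/s and linear speed of clipper below 0.02 m/s and horizontal distance between spare_buffer and tray_right below 0.055 m); the robot touches nothing.
It fails at once if the catch is forced: more than 60 N between drawer and catch (contact force between catch and anything else above 60 N).
It fails at once if another thing is shifted by more than 25 mm or tipped over (distance of any of polish_a, polish_b, polish_c, cream_jar, buffer, pusher from where it was at the start of the episode above 0.025 m or angle between any of polish_a, polish_b, polish_c, cream_jar's own z axis and vertical above 0.5 rad).
It also fails if it takes over 69 s, if anything falls off the work surface, if the arm or the gripper's body presses on something with over 40 N, if the wrist force passes 120 N, or if a joint passes its speed limit or range.

### The arm

A 6-joint arm with a two-finger parallel gripper is mounted at the origin on the work surface. World frame = base frame: x ahead of the robot, y to its left, z up, the work surface at z = 0. Lengths are in m, angles in rad, forces in N, time in s.
With the tool pointing down it reaches from about 0.375 to 0.975 m from the base axis. Payload 3.8 kg.
Tool frame: the origin (TCP) lies midway between the tips of the shut fingers; the grasp point (between the pads) lies 19 mm behind it; x points along the fingers, y is the direction in which the jaws open and shut, and the axes are right-handed (so a half turn about x gives the same grasp; the last joint's range is limited). The gripper opens to 88 mm and grips with 3 to 60 N. Pads are 18 mm wide; open, the fingers measure 123 mm over their backs; the gripper's body (75 mm by 187 mm) begins 45 mm behind the grasp point.
Start: joints at [1.126, 0.264, 1.604, -0, 1.274, -0.037], TCP at [0.268, 0.62, 0.239] pointing down, gripper open.
Joint ranges: [-2.63, 2.63], [-0.94, 2.18], [0.31, 2.57], [-1.31, 4.45], [0, 2.66], [-2.55, 2.55]. Speed limits (rad/s): [2.57, 2.57, 3.14, 3.14, 3.14, 3.14].

### API

Orientations are given as a rotation vector (axis times angle).
In Python, from cell import manip, inverse_kinematics, cams, order gives the robot as it stands. Calls block until the motion is done:
- manip.move_pose(position, orientation): joint-space move of the TCP to a pose.
- manip.move_linear(position, rate=0.15, rot=None): straight line of the TCP; rot=None keeps the orientation; rate is the mean speed in m/s.
- manip.set_joints(angles): joint-space move.
- manip.set_gripper(opening, force=None): finger opening in m; force is the grip in N (None keeps the last); returns when the fingers have stopped.
- manip.dwell(seconds).
- inverse_kinematics(position, orientation): joint angles nearest the present ones, or None.
- manip.state(): the state.
- cams.capture(name): name is "scene" or "top" or "wrist"; returns a dict with "image" (420x560x3 uint8, blue, green, red), "z_map" (420x560 float32, m along the optical axis (not along the pixel's ray), 0 where there is no reading), "intrinsics" (3x3 intrinsics, pixels), "position" and "orientation" of the camera in the world; the wrist camera has in their place "T_tool_cam" (4x4, takes a point from camera to tool coordinates, whose origin is the TCP and whose axes are the tool frame's). Camera axes: x right, y down, z forward; pixel columns grow to the right and rows downward; lengths in m; the calibration is good to about 2 mm. A picture is of the moment at which its call begins: read the wrist's pose just before it.
A pose or a line that the arm cannot do raises manip.IKError and nothing moves.
- order.close_job(): hands the job in, once; it reports no verdict.
The state is a dict: "clock": time; "joint_pos": joint angles; "joint_velocities": joint speeds; "tau": joint torques, N m; "tool_pos": TCP position; "tcp_rot": TCP orientation; "contact_force": force on the tool from outside, world axes, zero at the start; "moment": the same for the moment, N m; "gripper_width": finger opening in m.
Only numpy, scipy, OpenCV 4.12 (cv2) and the standard library are available. Lean on these libraries where they do the work, as an engineer would, in place of code of your own. Each camera call takes 0.05 s, during which the arm holds its last target. There are 200 camera calls.

## Working session

There is one attempt and no reset: what is moved stays moved. The work goes in short steps, each a Python script; the robot and the scene stay as the last script left them, time stands still between calls to the robot, and variables do not carry over. Pictures are saved under pics/ and viewed, about 8 in all and at most 12, crops included, and the job is handed in when it is done.

```bash
ls; mkdir -p pics
cat > h.py <<'E'
import numpy as np, cv2
from cell import manip, inverse_kinematics, cams, order
from scipy.spatial.transform import Rotation as R
def camR(o):
    o=np.asarray(o,float)
    return o if o.shape==(3,3) else R.from_rotvec(o).as_matrix() if o.size==3 else R.from_quat(o).as_matrix()
def grab(name):
    s=manip.state(); c=cams.capture(name)
    if name=="wrist":
        T=np.eye(4);T[:3,:3]=R.from_rotvec(s["tcp_rot"]).as_matrix();T[:3,3]=s["tool_pos"];T=T@c["T_tool_cam"]
    else:
        T=np.eye(4);T[:3,:3]=camR(c["orientation"]);T[:3,3]=c["position"]
    c["T"]=T; return c
def cloud(c):
    z=c["z_map"];K=c["intrinsics"];v,u=np.indices(z.shape)
    p=np.stack([(u-K[0,2])/K[0,0]*z,(v-K[1,2])/K[1,1]*z,z],-1)
    return p@c["T"][:3,:3].T+c["T"][:3,3]
E
python3 - <<'E'
from h import *
for n in("top","scene","wrist"):
    c=grab(n); cv2.imwrite(f"pics/{n}0.png",c["image"]); np.savez(f"{n}0.npz",P=cloud(c),im=c["image"],T=c["T"],K=c["intrinsics"],z=c["z_map"])
    print(n,c.get("orientation"),c["T"][:3,3].round(3))
print(manip.state())
E
```

```text
pics
top [-2.12105399  2.14725436 -0.24205046] [0.387 0.017 1.01 ]
scene [-2.12035255 -0.62865191  0.29837037] [ 1.044 -0.775  0.734]
wrist None [0.2   0.65  0.383]
{'clock': 0.15, 'joint_pos': array([ 1.12612200e+00,  2.64599672e-01,  1.60505497e+00,  4.09540075e-05,
        1.27369829e+00, -3.69168769e-02]), 'joint_velocities': array([-0.00157964, -0.00273602, -0.00255646, -0.00187418,  0.00048158,
        0.0020697 ]), 'tau': array([-4.63182550e-04, -5.02850997e+01, -3.57467115e+01,  7.28679495e-02,
        2.50561995e-02, -1.14167033e-04]), 'tool_pos': array([0.26743596, 0.6191625 , 0.23766371]), 'tcp_rot': array([ 0.31853664,  1.54748551, -0.32122263]), 'contact_force': array([ 0.21674135, -0.44597534, -0.33771763]), 'moment': array([ 0.05622153, -0.02187762, -0.01368209]), 'gripper_width': 0.0882817252590506}
```

View pics/top0.png

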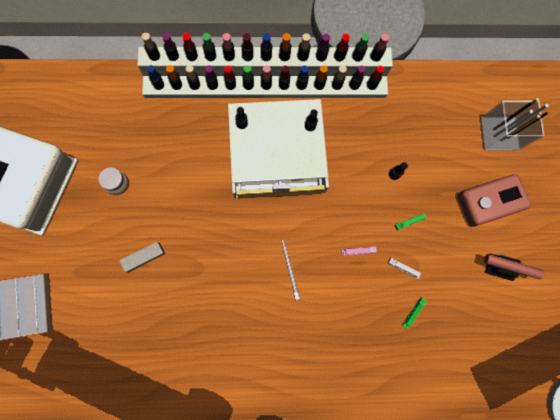

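View pics/scene0.png

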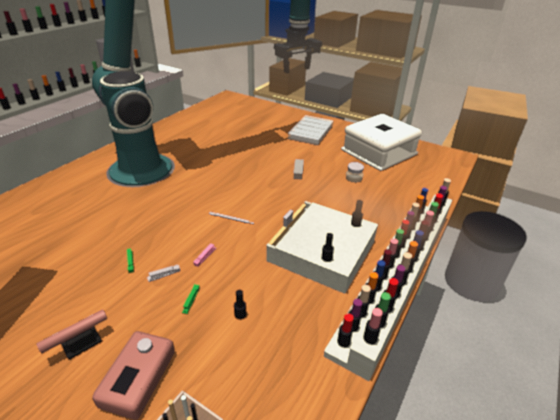

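The top view shows the cabinet at about (278,147) with its tab at (281,187), and the steel clipper at (405,268). Pink and green look-alikes lie around the clipper. Next I'll measure all of these in the point clouds from both cameras.

Run:
```python
from h import *
for n in("top","scene"):
    d=np.load(n+"0.npz");P=d["P"];ok=d["z"]>0;im=d["im"].astype(int)
    print("==",n)
    x,y,z=P[...,0],P[...,1],P[...,2]
    w=(abs(x-0.6)<.3)&(abs(y)<.5)&(abs(z)<.008)&ok; print("desk z",np.median(z[w]))
    m=ok&(x>.4)&(x<.8)&(abs(y)<.2)&(abs(z-.06)<.006)
    r=cv2.minAreaRect(P[m][:,:2].astype(np.float32)*1000);print("cabtop",r,np.median(z[m]))
    print(cv2.boxPoints(r).round(1).tolist())
    m=ok&(x>.4)&(x<.56)&(abs(y)<.08)&(z>.068)&(z<.1)
    q=P[m];print("tab",len(q));
    if len(q): print(q.min(0),q.max(0),np.median(q,0))
    # small things: bright low saturation
    hsv=cv2.cvtColor(d["im"],cv2.COLOR_BGR2HSV)
    m=ok&(x>.2)&(x<.5)&(y<-.12)&(y>-.45)&(hsv[...,1]<70)&(hsv[...,2]>90)&(z<.05)&(z>-.01)
    nl,L,st,_=cv2.connectedComponentsWithStats(m.astype(np.uint8))
    for i in range(1,nl):
        if st[i,4]>25:
            q=P[L==i]; r=cv2.minAreaRect(q[:,:2].astype(np.float32)*1000); print("clip",st[i],q[:,:2].mean(0),r,np.percentile(q[:,2],[5,50,95]))
    print("K",d["K"][0,0])
d=np.load("top0.npz")
c=cv2.resize(d["im"][85:290,215:435],None,fx=3.6,fy=2.9*1.0,interpolation=cv2.INTER_CUBIC)
cv2.imwrite("pics/crop.png",c)
```

```text
== top
desk z -0.0004726342519654203
cabtop ((711.87744140625, -23.800331115722656), (186.77926635742188, 224.19781494140625), 2.9517552852630615) 0.05941640568089368
[[612.7999877929688, 83.30000305175781], [624.4000244140625, -140.60000610351562], [810.9000244140625, -130.89999389648438], [799.4000244140625, 93.0]]
tab 0
clip [369 247   7   5  27] [ 0.48509659 -0.24810294] ((485.5075378417969, -246.65020751953125), (16.422616958618164, 9.826899528503418), 88.9621810913086) [0.00925389 0.01151825 0.01556144]
clip [389 258  31  21 207] [ 0.43977928 -0.32116482] ((439.25860595703125, -322.64715576171875), (81.82708740234375, 13.468924522399902), 60.068477630615234) [0.00301767 0.01399986 0.01863287]
K 422.4851007112773
== scene
desk z -0.00202411470826247
cabtop ((711.742431640625, -29.06836700439453), (179.90023803710938, 230.3994903564453), 0.9736509323120117) 0.057931387062624684
[[619.7999877929688, 84.5999984741211], [623.7999877929688, -145.8000030517578], [803.5999755859375, -142.6999969482422], [799.7000122070312, 87.5999984741211]]
tab 0
clip [148 265  31  16 235] [ 0.44147462 -0.32830804] ((434.30413818359375, -321.8913879394531), (76.58158874511719, 35.3099250793457), 59.960506439208984) [-0.00201015  0.00935826  0.01639759]
K 397.12423761053265
```

The clipper is at about (0.440,-0.322) with a yaw of 60°. The cabinet yaw is about 3°. I'll check both close up with the wrist camera.

```bash
cat >> h.py <<'E'
def rot(a):  # tool down, jaw axis at yaw a (world)
    x=np.array([0,0,-1.]);y=np.array([np.cos(a),np.sin(a),0]);return R.from_matrix(np.stack([x,y,np.cross(x,y)],1)).as_rotvec()
def best(p,a):
    q0=manip.state()["joint_pos"];o=[]
    for b in(a,a+np.pi):
        q=inverse_kinematics(p,rot(b))
        if q is not None:o.append((np.abs(np.array(q)-q0).max(),b,q))
    return min(o,key=lambda t:t[0])[1] if o else None
E
python3 - <<'E'
from h import *
d=np.load("top0.npz");P=d["P"];x,y,z=[P[...,i] for i in range(3)]
m=(x>.5)&(x<.61)&(y>-.08)&(y<.02)&(z>.067)&(z<.1);q=P[m];print("tab top cam",len(q),q.min(0) if len(q) else 0,q.max(0) if len(q) else 0)
print(cams.capture("wrist")["T_tool_cam"].round(3))
for k,(p,a) in enumerate([((.50,-.03,.30),np.deg2rad(3)),((.44,-.32,.22),np.deg2rad(150))]):
    b=best(p,a)
    manip.move_pose(p,rot(b)); s=manip.state();print(p,b,s["joint_pos"].round(2),s["clock"])
    c=grab("wrist");np.savez(f"w{k}.npz",P=cloud(c),im=c["image"],T=c["T"],K=c["intrinsics"],z=c["z_map"]);cv2.imwrite(f"pics/w{k}.png",c["image"])
im=np.vstack([cv2.imread(f"pics/w{k}.png") for k in(0,1)]);cv2.imwrite("pics/w01.png",cv2.resize(im,(400,600)))
E
```

```text
tab top cam 0 0 0
[[-0.002 -0.286  0.958 -0.145]
 [ 1.    -0.     0.002  0.001]
 [-0.     0.958  0.286 -0.074]
 [ 0.     0.     0.     1.   ]]
(0.5, -0.03, 0.3) 0.05235987755982989 [-0.11 -0.1   1.89  0.    1.36 -0.16] 2.6583
(0.44, -0.32, 0.22) 5.759586531581288 [-0.67  0.03  1.91  0.    1.21 -0.15] 3.8833
```

View pics/w01.png

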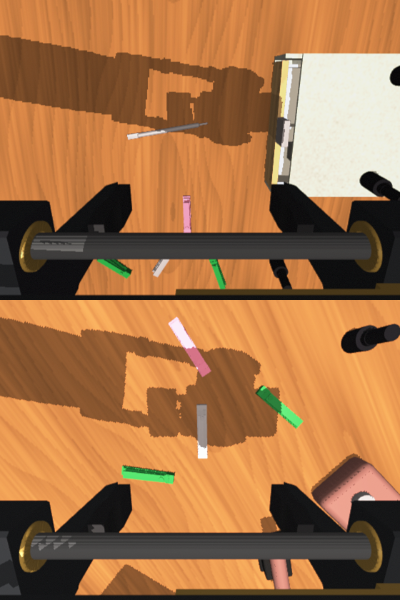

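The upper half (wrist over the drawer) shows the unit's front edge around x≈280, with the tab near (285,125). In the lower half the grey-white clipper is in the gripper's shadow at (202,430). The pink and green look-alikes are clear of it. Now for numbers from both.

Run:
```python
from h import *
d=np.load("w0.npz");P=d["P"];ok=(d["z"]>0);th=np.deg2rad(2.95)
ex=np.array([np.cos(th),np.sin(th)]);ey=np.array([-ex[1],ex[0]]);O=np.array([.5946,-.0299])
for n in("w0","top0","scene0"):
    d=np.load(n+".npz");P=d["P"];l=np.stack([(P[...,:2]-O)@ex,(P[...,:2]-O)@ey,P[...,2]],-1)
    print(n)
    for nm,m in (("tab",(abs(l[...,0])<.05)&(abs(l[...,1])<.06)&(l[...,2]>.066)&(l[...,2]<.1)),
      ("front",(abs(l[...,0])<.04)&(abs(l[...,1])<.1)&(l[...,2]>.04)&(l[...,2]<.056)),
      ("top",(l[...,0]>-.03)&(l[...,0]<.12)&(abs(l[...,1])<.09)&(abs(l[...,2]-.06)<.004)),
      ("cabx",(l[...,0]>-.03)&(l[...,0]<.28)&(abs(l[...,1])<.09)&(abs(l[...,2]-.06)<.004)),
      ("caby",(l[...,0]>.04)&(l[...,0]<.13)&(abs(l[...,1])<.2)&(abs(l[...,2]-.06)<.004))):
        m=m&(d["z"]>0);q=l[m]
        if len(q)>5: print(nm,len(q),(np.percentile(q,[1,50,99],axis=0)*1000).round(1).tolist())
d=np.load("w1.npz");P=d["P"];im=d["im"];hsv=cv2.cvtColor(im,cv2.COLOR_BGR2HSV)
m=(d["z"]>0)&(abs(P[...,0]-.44)<.06)&(abs(P[...,1]+.322)<.06)&(P[...,2]>.004)&(P[...,2]<.03)&(hsv[...,1]<80)
nl,L,st,_=cv2.connectedComponentsWithStats(m.astype(np.uint8));i=1+st[1:,4].argmax();q=P[L==i]
r=cv2.minAreaRect(q[:,:2].astype(np.float32)*1000);print("clip",st[i],r,q.mean(0),np.percentile(q[:,2],[2,50,98]))
dk=(d["z"]>0)&(abs(P[...,2])<.008);print("desk",np.median(P[dk][:,2]))
c=np.load("w0.npz")["im"][50:300,330:500];cv2.imwrite("pics/c0.png",cv2.resize(c,None,fx=2.4,fy=2.4,interpolation=cv2.INTER_CUBIC))
```

```text
w0
tab 560 [[24.8, -19.1, 66.7], [27.6, 1.8, 82.6], [34.9, 20.5, 85.1]]
front 1746 [[24.9, -94.1, 40.3], [27.6, 26.9, 51.8], [35.1, 98.3, 54.7]]
top 10111 [[51.6, -87.7, 57.2], [85.1, 8.6, 59.4], [119.4, 88.3, 61.3]]
cabx 22916 [[52.1, -87.4, 57.5], [129.3, 4.4, 59.4], [222.9, 88.3, 61.4]]
caby 14116 [[51.9, -106.8, 57.2], [91.1, 17.3, 59.4], [129.2, 110.6, 61.3]]
top0
tab 107 [[24.0, -19.0, 66.7], [27.8, 1.1, 82.3], [34.7, 19.7, 86.3]]
front 379 [[24.2, -97.1, 40.3], [27.8, 5.3, 51.9], [34.9, 98.0, 55.5]]
top 2136 [[50.9, -88.3, 56.2], [84.3, 0.4, 59.5], [119.3, 88.4, 63.2]]
cabx 5509 [[51.8, -87.7, 56.3], [140.7, 0.2, 59.5], [245.5, 87.6, 63.2]]
caby 3014 [[51.4, -109.6, 56.3], [89.8, 1.0, 59.4], [129.4, 109.8, 63.1]]
scene0
tab 75 [[26.3, -26.5, 66.2], [35.1, -9.0, 79.6], [37.6, 15.7, 84.5]]
front 238 [[26.5, -98.1, 40.3], [35.0, -20.1, 50.0], [37.4, 96.6, 55.2]]
top 1011 [[36.1, -87.8, 56.1], [86.8, -9.7, 58.0], [119.4, 87.1, 61.3]]
cabx 2918 [[53.7, -87.8, 56.1], [149.1, -4.6, 58.1], [247.7, 87.7, 61.3]]
caby 1468 [[53.6, -116.1, 56.1], [92.5, -20.9, 58.0], [129.3, 104.5, 60.8]]
clip [275 146  15  75 903] ((441.3932189941406, -321.5746154785156), (78.92168426513672, 13.867924690246582), 60.98197937011719) [ 0.4437867  -0.31758623  0.01428849] [0.00825961 0.01495617 0.01803019]
desk -0.0007548531810157577
```

View pics/c0.png

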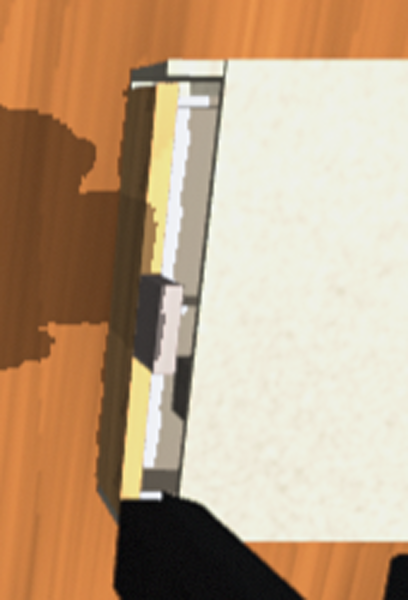

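The close view shows the flat top's front edge at local 51 mm, so my origin needs to shift 27 mm into the unit. The drawer front (yellow edge) and tab (crop 160,325) are flush, the tab centred at y≈0.5 mm. Now I'll press with force-guarded steps.

```bash
cat >> h.py <<'E'
th=np.deg2rad(2.95);ex=np.array([np.cos(th),np.sin(th),0]);ey=np.array([-np.sin(th),np.cos(th),0])
O=np.array([.5946,-.0299,0])+.0262*ex+.0007*ey
def W(x,y,z): return O+x*ex+y*ey+np.array([0,0,z])
def loc(p): d=np.asarray(p)-O; return np.array([d@ex,d@ey,d[2]])
def press(x0,x1,y,z,fstop=15,step=.0007):
    manip.dwell(.2);f0=np.mean([manip.state()["contact_force"]],0);log=[]
    x=x0
    while x<x1:
        x+=step;manip.move_linear(W(x,y,z),rate=.02)
        s=manip.state();f=-(s["contact_force"]-f0)@ex;log.append((round(x*1000,1),round(loc(s["tool_pos"])[0]*1000,1),round(f,1)))
        if f>fstop:break
    print(log);print("clock",s["clock"]);return f
E
python3 - <<'E'
from h import *
b=best(W(-.06,0,.15),th);print(b)
manip.move_pose(W(-.06,0,.15),rot(b));manip.set_gripper(0,20)
manip.move_linear(W(-.06,0,.047),rate=.2);manip.move_linear(W(-.024,0,.047),rate=.1)
print(manip.state()["gripper_width"])
press(-.024,-.005,0,.047,13)
manip.move_linear(W(-.03,0,.047),rate=.06)
manip.move_linear(W(-.075,0,.047),rate=.15)
manip.move_linear(W(-.09,0,.2),rate=.3)
c=grab("wrist");np.savez("w2.npz",P=cloud(c),im=c["image"],z=c["z_map"]);cv2.imwrite("pics/w2.png",c["image"])
P=cloud(c);q=((P-O)@np.stack([ex,ey,[0,0,1]]).T).reshape(-1,3)
t=q[(abs(q[:,0]+.03)<.06)&(abs(q[:,1])<.04)&(q[:,2]>.066)&(q[:,2]<.095)]
print(len(t),np.percentile(t,[1,50,99],axis=0) if len(t) else 0,manip.state()["clock"])
E
```

```text
0.051487212933832724
0.0005669093310002383
[(-23.3, np.float64(-23.5), np.float64(-0.1)), (-22.6, np.float64(-22.5), np.float64(-0.3)), (-21.9, np.float64(-21.8), np.float64(0.3)), (-21.2, np.float64(-21.1), np.float64(0.2)), (-20.5, np.float64(-20.4), np.float64(-0.7)), (-19.8, np.float64(-19.7), np.float64(-0.5)), (-19.1, np.float64(-19.0), np.float64(-0.3)), (-18.4, np.float64(-18.5), np.float64(1.1)), (-17.7, np.float64(-18.2), np.float64(2.7)), (-17.0, np.float64(-17.7), np.float64(4.8)), (-16.3, np.float64(-16.8), np.float64(5.0)), (-15.6, np.float64(-16.0), np.float64(5.3)), (-14.9, np.float64(-15.2), np.float64(5.0)), (-14.2, np.float64(-14.5), np.float64(4.3)), (-13.5, np.float64(-13.8), np.float64(5.1)), (-12.8, np.float64(-13.1), np.float64(5.3)), (-12.1, np.float64(-12.4), np.float64(5.3)), (-11.4, np.float64(-11.7), np.float64(5.3)), (-10.7, np.float64(-11.1), np.float64(5.2)), (-10.0, np.float64(-10.5), np.float64(6.0)), (-9.3, np.float64(-10.0), np.float64(6.7)), (-8.6, np.float64(-10.0), np.float64(8.2)), (-7.9, np.float64(-10.0), np.float64(10.5)), (-7.2, np.float64(-9.9), np.float64(13.4))]
clock 13.825
943 [[-0.02028698 -0.01982398  0.06701065]
 [-0.01705759  0.0013764   0.08289921]
 [-0.01034253  0.01954182  0.08460002]] 15.5167
```

The stop was felt at 10 mm and the drawer popped out to about 20 mm (tab x −20..−10 mm). Next I'll pinch the tab and pull.

Run:
```python
from h import *
manip.set_gripper(.04);manip.move_linear(W(-.0152,.0005,.15),rate=.3)
manip.move_linear(W(-.0152,.0005,.067),rate=.15)
manip.set_gripper(0,25);s=manip.state();print(s["gripper_width"],s["contact_force"])
manip.move_linear(W(-.055,.0005,.067),rate=.06);print(manip.state()["contact_force"],manip.state()["gripper_width"])
manip.move_linear(W(-.0935,.0005,.067),rate=.06);print(manip.state()["contact_force"])
manip.set_gripper(.04);manip.move_linear(W(-.0935,.0005,.22),rate=.3)
c=grab("wrist");cv2.imwrite("pics/w3.png",c["image"])
P=cloud(c);np.savez("w3.npz",P=P);q=((P-O)@np.stack([ex,ey,[0,0,1]]).T).reshape(-1,3)
t=q[(abs(q[:,0]+.09)<.06)&(abs(q[:,1])<.04)&(q[:,2]>.066)&(q[:,2]<.095)]
print(len(t),np.percentile(t,[1,50,99],axis=0) if len(t) else 0,manip.state()["clock"])
b=best((.4414,-.3216,.1),np.deg2rad(150.6));print(b,np.round(inverse_kinematics((.4414,-.3216,.1),rot(b)),2))
for bb in(th+np.pi/2,th-np.pi/2):print(bb,inverse_kinematics(W(-.03,.049,.1),rot(bb)))
```

```text
0.009349524388480373 [-1.40457602  0.62641467  4.17417238]
[-0.93861313  0.87892698  7.17507801] 0.009906236098505168
[-1.62978319  0.46605182  9.37016532]
611 [[-0.09880978 -0.0203773   0.06910021]
 [-0.09382845  0.00148338  0.08313686]
 [-0.0896529   0.01974175  0.08484598]] 20.875
5.770058507093253 [-0.68  0.15  2.01 -0.    0.98 -0.16]
1.6222835397287292 [-9.11574539e-03  2.25736826e-01  1.92310254e+00 -4.44089210e-16
  9.92753288e-01 -1.63139929e+00]
-1.519309113861064 [-0.00911575  0.22573683  1.92310254  0.          0.99275329  1.51019337]
```

View pics/w3.png

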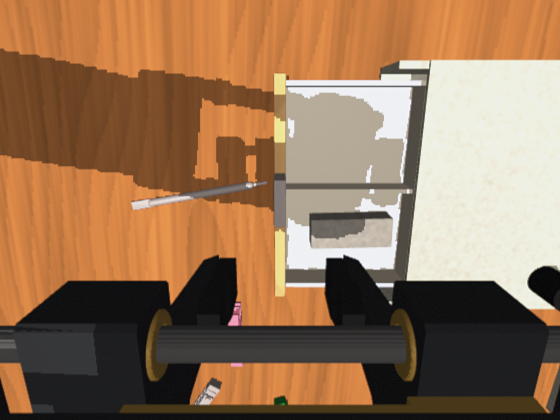

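The picture shows the drawer open by about 98 mm. The empty left compartment spans (287–410, 85–185) and the spare buffer is still in the right one at (350,230). Next is the clipper.

Run:
```python
from h import *
a=np.deg2rad(150.6);b=best((.441,-.322,.1),a)
manip.move_pose((.441,-.322,.08),rot(b));manip.set_gripper(.04)
manip.move_linear((.441,-.322,.0045),rate=.1)
manip.set_gripper(0,15);s=manip.state();print(s["gripper_width"],s["tool_pos"],s["contact_force"])
manip.move_linear((.441,-.322,.2),rate=.25);print(manip.state()["gripper_width"])
b=th+np.pi/2;p=W(-.030,.049,.15)
manip.move_pose(p,rot(b));s=manip.state();print(s["gripper_width"],loc(s["tool_pos"]),s["clock"])
c=grab("wrist");cv2.imwrite("pics/w4.png",c["image"]);c=grab("top");cv2.imwrite("pics/t4.png",c["image"])
w=cv2.resize(cv2.imread("pics/w4.png"),(420,315));t=cv2.resize(c["image"][85:245,190:370],(354,315));cv2.imwrite("pics/v4.png",np.hstack([w,t]))
```

```text
0.011201517958456173 [ 0.44123607 -0.32217323  0.00488965] [-0.13603718  0.78954747  2.42535193]
0.011624103220936051
0.01148075582228354 [-0.03050001  0.04847338  0.14916042] 26.1333
```

View pics/v4.png

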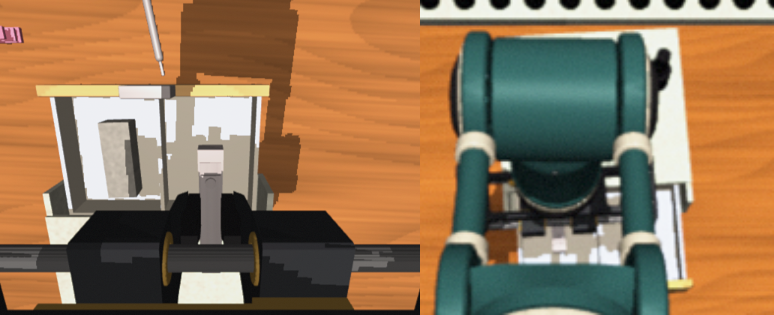

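The clipper is held (left panel, 208,190), parallel to the drawer's x axis and above the left compartment. I'll lower it and release.

Run:
```python
from h import *
f0=manip.state()["contact_force"]
manip.move_linear(W(-.030,.049,.035),rate=.15);print(manip.state()["contact_force"]-f0)
manip.move_linear(W(-.030,.049,.0165),rate=.04);s=manip.state();print(s["contact_force"]-f0,s["gripper_width"])
manip.set_gripper(.03);manip.dwell(.3);print(manip.state()["gripper_width"])
manip.move_linear(W(-.030,.049,.2),rate=.25)
manip.move_pose(W(-.17,0,.2),rot(th));manip.set_gripper(0,20)
print(manip.state()["clock"])
c=grab("wrist");cv2.imwrite("pics/w5.png",c["image"])
P=cloud(c);q=((P-O)@np.stack([ex,ey,[0,0,1]]).T).reshape(-1,3)
t=q[(abs(q[:,0]+.09)<.06)&(abs(q[:,1])<.04)&(q[:,2]>.066)&(q[:,2]<.095)]
print(np.percentile(t,[1,50,99],axis=0) if len(t) else 0)
t=q[(abs(q[:,0]+.03)<.055)&(abs(q[:,1]-.049)<.038)&(q[:,2]>.018)&(q[:,2]<.04)]
print("clip",len(t),np.percentile(t,[2,50,98],axis=0) if len(t) else 0)
```

```text
[-0.37650549 -0.82058535 -0.1731984 ]
[ 0.19324437  0.79446117 -0.24042938] 0.011362520249075785
0.03001323551388138
31.2833
[[-0.09973342 -0.01989295  0.06656182]
 [-0.09656113  0.00144446  0.08282533]
 [-0.08974122  0.01960725  0.08473061]]
clip 1233 [[-0.06654524  0.04530735  0.01939029]
 [-0.03185319  0.05103948  0.02528657]
 [ 0.00555808  0.05669031  0.02842847]]
```

View pics/w5.png

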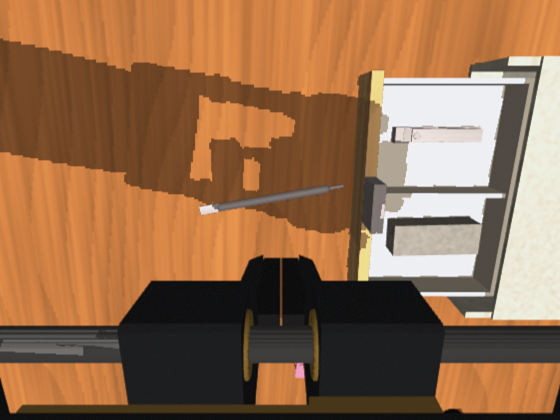

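The clipper lies flat in the left compartment at (437,135), top about 28 mm above the desk. The drawer is still open about 99 mm and the spare buffer is in place. Time to push it shut.

Run:
```python
from h import *
manip.move_linear(W(-.145,0,.047),rate=.25)
manip.move_linear(W(-.115,0,.047),rate=.06)
manip.move_linear(W(-.040,0,.047),rate=.06);print(manip.state()["contact_force"])
manip.move_linear(W(-.018,0,.047),rate=.04);s=manip.state();print(s["contact_force"],loc(s["tool_pos"]))
f0=s["contact_force"]
x=-.018
while x<-.004:
    x+=.0007;manip.move_linear(W(x,0,.047),rate=.02);s=manip.state();f=-s["contact_force"]@ex
    print(round(x*1000,1),round(loc(s["tool_pos"])[0]*1000,1),round(f,1),end="; ")
    if f>14:break
manip.move_linear(W(-.03,0,.047),rate=.05);manip.move_linear(W(-.08,0,.047),rate=.15)
manip.move_linear(W(-.10,0,.22),rate=.3);manip.dwell(.2)
c=grab("wrist");cv2.imwrite("pics/w6.png",c["image"])
P=cloud(c);q=((P-O)@np.stack([ex,ey,[0,0,1]]).T).reshape(-1,3)
t=q[(abs(q[:,0])<.06)&(abs(q[:,1])<.04)&(q[:,2]>.066)&(q[:,2]<.095)]
print(np.percentile(t,[1,50,99],axis=0),manip.state()["clock"])
```

```text
[ 0.4865393  -0.08440007 -0.67172289]
[-4.51208666 -0.13301106  3.97218047] [-1.83355604e-02 -4.40176716e-05  4.70786018e-02]
-17.3 -17.9 5.6; -16.6 -17.3 5.6; -15.9 -16.7 5.5; -15.2 -16.0 6.9; -14.5 -15.3 6.8; -13.8 -14.6 5.9; -13.1 -13.7 5.7; -12.4 -12.6 5.0; -11.7 -12.0 5.7; -11.0 -11.4 5.4; -10.3 -10.7 5.8; -9.6 -10.0 4.9; -8.9 -9.9 7.3; -8.2 -9.9 10.0; -7.5 -9.9 12.4; -6.8 -9.9 14.2; [[-0.00140973 -0.01931826  0.06651695]
 [ 0.00111652  0.00157822  0.08268109]
 [ 0.00866685  0.01962925  0.08477577]] 40.9333
```

View pics/w6.png

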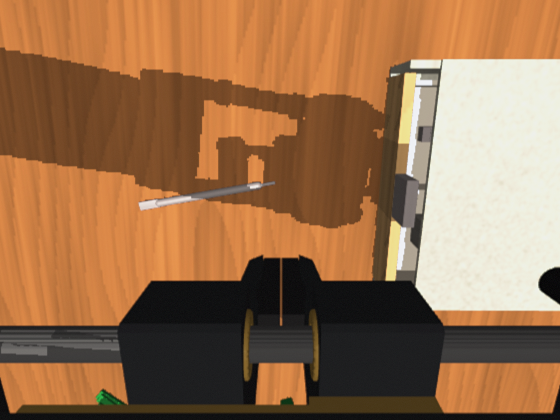

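The drawer front is level with the unit again: the tab face is at −1.4 mm, close to where it started. It held after I let go, and the robot is clear of everything, so I'm handing in.

```bash
python3 -c "
from h import *
order.close_job();print(manip.state()['clock'])"
```

```text
the job is handed in; nothing more can be done
the job is handed in; nothing more can be done
```

The clipper is in the left compartment and the drawer is latched shut. I handed the job in at about 41 s of the 69 s allowed; no verdict is reported.

- **Opening:** I pressed the drawer front in with force-guarded steps, up to about 13 N. It popped out to about 20 mm, and I drew it by its tab to about 98 mm.
- **Placing:** The clipper lies flat near the compartment's middle. The wrist camera's depth reading put its top about 28 mm above the desk, as expected. I did not look inside again after shutting the drawer.
- **Closing:** I pushed the drawer shut and pressed it home with about 14 N. The tab face then stayed at −1.4 mm with the hand off, close to its place at the start.
- **Other things:** The spare buffer was still in the right compartment when I last saw it, before closing. I noticed no contact with anything else, but I did not measure the other objects' positions at the end.

Two checks disagreed:
- **Front edge:** My first estimate of the unit's front edge was about 27 mm too far forward. The close view corrected it before I made contact.
- **Grip width:** The gripper read 11.2 mm on the clipper against the stated 14 mm width, but the grasp held.

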